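# Lock the board clamp with the long socket key

### The job

Lock the board clamp that has the round housing: take the T-handle of the long socket key standing in its bore and turn it clockwise, seen from above, until the handle lies in line with the two small ribs on the housing's rim, so that it points along the clamped circuit board. Leave the key standing on its nut, let go of it, and leave alone the other key in the square housing.

Things in the scene. Friction and masses are not known exactly. Their poses are not given: they have to be found in the camera images.
- round_stand: clamp to lock, fixed: round housing 76 mm across, top 115 mm above the table, bore 56 mm wide, 103 deep, with a key in it; steel plate 165 x 92 x 12. Origin: bore axis at table height. x lies along the two dark ribs (9 x 6 x 6 mm) on the rim and points to the green circuit board on the plate. Nearby: a square-housed clamp with its own key and a lower round one with none.
- key: loose steel socket extension, 172 mm, 0.35 kg, upright in the round housing's bore on its nut. Origin: axis at its lower end, 14 mm above the table; z up. Dark handle bar along x, 100 x 16 x 22 mm, centred on the shaft, its middle 175 mm above the table, free all round; both ends alike. It starts 55 to 80 degrees anticlockwise of the stand's x, so one grasp suffices.
- nut: 30 mm hexagon brass nut at the bottom of the round housing's bore, hidden by the key's socket. Origin: its underside, 12 mm above the table, z up; x starts along the key's x. It follows the key with up to 4 degrees of play, turns only clockwise from its start (up to 109 degrees) with about 0.2 N m of friction, and stays where it is left.
- other_key_end (a point): end of the handle bar of the other, identical key, in the square housing, 175 mm above the table and 50 mm from that key's axis: leave it alone.

How it is judged:
By the outcome, as a careful person would: the job done as asked, in the order asked, and still so for the second after the job is handed in, with the robot touching nothing.
It also fails if it takes over 32 s, if anything falls off the work surface, if the arm or the gripper's body presses on something with over 40 N, if the wrist force passes 120 N, or if a joint passes its speed limit or range.

### The arm

A 7-joint arm with a two-finger parallel gripper is mounted at the origin on the work surface. World frame = base frame: x ahead of the robot, y to its left, z up, the work surface at z = 0. Lengths are in m, angles in rad, forces in N, time in s.
With the tool pointing down it reaches from about 0.425 to 0.825 m from the base axis. Payload 3.6 kg.
Tool frame: the origin (TCP) lies at the very end of the fingers, on their centre line; the grasp point (between the pads) lies 19 mm behind it (robot.tcp_to_grasp is the distance from the TCP to the grasp point, in m); z points along the fingers, y is the line along which they close (so a half turn about z gives the same grasp; the last joint's range is limited). The gripper opens to 93 mm and grips with 3 to 60 N. Pads are 15 mm wide; open, the fingers measure 128 mm over their backs; the gripper's body (75 mm by 188 mm) begins 65 mm behind the grasp point.
Start: joints at [-1.131, 0.615, -0.013, 1.423, 0.008, 1.103, -0.04], TCP at [0.292, 0.581, 0.219] pointing down, gripper open.
Joint ranges: [-3.12, 3.12], [-0.3, 2.06], [-1.34, 1.32], [0.26, 2.42], [-1.36, 4.5], [0.01, 1.98], [-2.84, 2.84]. Speed limits (rad/s): [2.79, 2.79, 3.14, 3.14, 3.14, 3.14, 3.14].

### API

Orientations are given as [roll, pitch, yaw] about the fixed x, y, z axes, in that order (R = Rz(yaw) Ry(pitch) Rx(roll)).
In Python, from plant import robot, readout, read_camera, get_calibration, models gives the robot as it stands. Calls block until the motion is done:
- robot.move_pose(position, orientation): joint-space move of the TCP to a pose.
- robot.move_straight(position, attitude=None, feed=0.15): straight line of the TCP; attitude=None keeps the orientation; feed is the mean speed in m/s.
- robot.movej(angles): joint-space move.
- robot.grip(opening, grasp_force=None): opening from 0.0 (shut) to 1.0 (fully open); grasp_force is the grip in N (None keeps the last); returns when the fingers have stopped.
- robot.wait(seconds).
- robot.ik(position, orientation): joint angles nearest the present ones, or None.
- readout.get_obs(): the state.
- read_camera(name): name is "side" or "top"; returns the picture (400x640x3 uint8, blue, green, red); there is no depth.
- get_calibration(name): a dict with "fx", "fy", "cx", "cy" (pixels), "k1" (the pictures are not rectified: a ray, as slopes to the right and down, at radius r is drawn at 1 + k1 r^2 times it, then the intrinsics apply), "T" (4x4, takes a point from camera to world coordinates). Camera axes: x right, y down, z forward; pixel columns grow to the right and rows downward; lengths in m; the calibration is good to about 2 mm. A picture is of the moment at which its call begins. get_calibration takes no time and is no camera call.
A pose or a line that the arm cannot do raises robot.PlanningError and nothing moves.
- robot.hand_in(): hands the job in; it is judged then, once.
Trained networks look in the newest picture that a camera, given by its name, has taken for a name from the list of things; names that differ only in an ending like _2 or _b are one class to them, and where a whole thing is asked for, a point or a joint stands for the part that bears it (a point fixed in the world has none). Each returns a list of dicts, best first, with "p" (0 to 1); they miss things now and then, are a little off and sometimes report something else, mostly with a low value. They report only what shows in the picture. A call takes as long as a camera call.
- models.spot_in(camera, label): "extent" ([left, top, right, bottom] in pixels, round what is visible of it).
- models.silhouettes(camera, label): "mask" (400x640 bool, what is visible of it) and "extent" ([left, top, right, bottom] in pixels, round what is visible of it).
The state is a dict: "t": time; "joint_positions": joint angles; "joint_vel": joint speeds; "joint_efforts": joint torques, N m; "ee_pos": TCP position; "orientation": TCP orientation; "wrist_force": force on the tool from outside, world axes, zero at the start; "ft_torque": the same for the moment, N m; "width": opening from 0.0 (shut) to 1.0 (fully open); "grip_force": force on a finger pad.
Only numpy, scipy, OpenCV 4.12 (cv2) and the standard library are available. Lean on these libraries where they do the work, as an engineer would, in place of code of your own. Each camera call takes 0.05 s, during which the arm holds its last target. There are 200 camera calls.

## Working session

There is one attempt and no reset: what is moved stays moved. The work goes in short steps, each a Python script; the robot and the scene stay as the last script left them, time stands still between calls to the robot, and variables do not carry over. Pictures are saved under pics/ and viewed, at most 10 in all, crops included, and the job is handed in when it is done.

```bash
mkdir -p pics; cat > shot.py <<'E'
E
python3 - <<'E'
from plant import robot, readout, read_camera, get_calibration, models
import cv2,numpy as np
for c in ["top","side"]:
    im=read_camera(c); cv2.imwrite(f"pics/{c}0.png",im)
    k=get_calibration(c); print(c,{a:np.round(b,4).tolist() for a,b in k.items()})
    for l in ["key","round_stand","other_key_end","nut"]:
        for d in models.silhouettes(c,l)[:3]:
            m=d["mask"]; ys,xs=np.nonzero(m); print(l,round(d["p"],2),np.round(d["extent"]).tolist(),xs.mean().round(1) if len(xs) else 0,ys.mean().round(1) if len(xs) else 0)
print(readout.get_obs()["t"])
E
```

```text
top {'fx': 381.9716, 'fy': 381.9716, 'cx': 321.0117, 'cy': 202.8453, 'k1': -0.0372, 'T': [[-0.0029, -0.9991, 0.042, 0.4509], [-1.0, 0.0031, 0.0025, -0.0033], [-0.0026, -0.042, -0.9991, 1.1188], [0.0, 0.0, 0.0, 1.0]]}
key 0.91 [423.0, 208.0, 465.0, 238.0] 441.2 222.5
round_stand 0.55 [406.0, 181.0, 450.0, 239.0] 427.3 210.6
other_key_end 0.62 [406.0, 181.0, 451.0, 240.0] 427.3 210.4
other_key_end 0.55 [318.0, 210.0, 352.0, 236.0] 333.9 222.4
side {'fx': 480.4602, 'fy': 480.4602, 'cx': 328.4459, 'cy': 197.9645, 'k1': 0.0352, 'T': [[0.7968, -0.3564, 0.4879, -0.0447], [-0.6042, -0.4687, 0.6444, -0.6645], [-0.001, -0.8083, -0.5888, 0.7444], [0.0, 0.0, 0.0, 1.0]]}
key 0.8 [422.0, 245.0, 440.0, 307.0] 429.8 276.8
round_stand 0.56 [386.0, 278.0, 485.0, 365.0] 431.2 323.8
other_key_end 0.65 [328.0, 177.0, 337.0, 225.0] 331.4 197.1
0.5
```

```bash
python3 - <<'E'
import cv2
a=cv2.imread("pics/top0.png")[150:270,290:490]; cv2.imwrite("pics/topc.png",cv2.resize(a,(800,480),interpolation=cv2.INTER_CUBIC))
a=cv2.imread("pics/side0.png")[150:390,290:510]; cv2.imwrite("pics/sidec.png",cv2.resize(a,(550,600),interpolation=cv2.INTER_CUBIC))
E
```

```text
(no output)
```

View pics/topc.png

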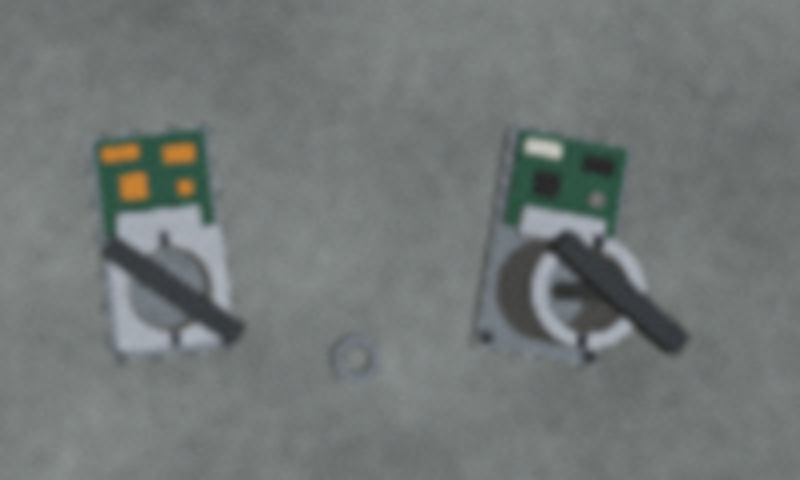

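View pics/sidec.png

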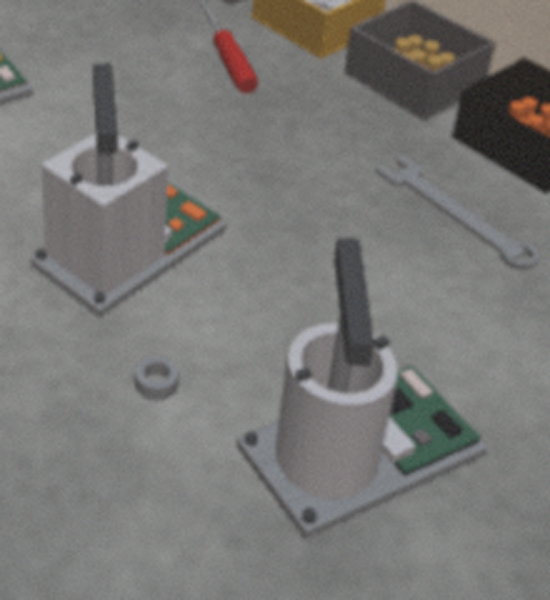

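The top view shows the round stand at right, with the bar from about (429,209) to (461,237) and the ribs near (439.5,210.5) and (435.5,236). The square clamp is at left, with its bar near (333,222). The side view shows the round stand's bar from (429,247) to (433,293), with ribs near (411,300) and (442,287).

```bash
cat > vis.py <<'E'
from plant import robot, readout, read_camera, get_calibration, models
import cv2,numpy as np
from scipy.optimize import least_squares, minimize
def proj(c,P):
    k=get_calibration(c); T=np.array(k["T"]); q=(np.atleast_2d(P)-T[:3,3])@T[:3,:3]
    s=q[:,:2]/q[:,2:]; s=s*(1+k["k1"]*(s**2).sum(1,keepdims=True))
    return s*[k["fx"],k["fy"]]+[k["cx"],k["cy"]]
def avg(c,n=4): return np.mean([read_camera(c).astype(float) for _ in range(n)],0)
B=np.array([[x,y,z] for x in(-.05,.05) for y in(-.008,.008) for z in(.164,.186)])
def rot(a): return np.array([[np.cos(a),-np.sin(a),0],[np.sin(a),np.cos(a),0],[0,0,1]])
def hull(c,p,V,S=8):
    u=proj(c,V@rot(p[2]).T+[p[0],p[1],0]); return cv2.convexHull(((u+.5)*S*1).astype(np.float32))
def cover(c,p,V,box,S=6):
    x0,y0,x1,y1=box; m=np.zeros(((y1-y0)*S,(x1-x0)*S),np.uint8)
    u=(proj(c,V@rot(p[2]).T+[p[0],p[1],0])+.5-[x0,y0])*S
    cv2.fillConvexPoly(m,cv2.convexHull(np.round(u*16).astype(np.int32)),255,cv2.LINE_AA,4)
    return cv2.resize(m,(x1-x0,y1-y0),interpolation=cv2.INTER_AREA)/255.
def fitkey(soft,p0):
    # soft: {cam:(darkness img 0..1, box)}; per-camera pixel offset absorbs calibration errors
    cs=list(soft)
    def f(v):
        e=0
        for i,c in enumerate(cs):
            d,b=soft[c]; e+=((cover(c,v[:3]*[.01,.01,.1],B,b)-d)**2).sum()
        return e
    x0=np.array(p0)/[.01,.01,.1]
    r=minimize(f,x0,method="Nelder-Mead",options=dict(initial_simplex=np.vstack([x0]+[x0+1.0*np.eye(3)[i] for i in range(3)]),maxiter=300,xatol=.005))
    return r.x*[.01,.01,.1],r.fun
def ground(c,u,z):
    k=get_calibration(c); s0=(np.array(u)-[k["cx"],k["cy"]])/[k["fx"],k["fy"]]; s=s0.copy()
    for _ in range(6): s=s0/(1+k["k1"]*(s@s))
    T=np.array(k["T"]); d=T[:3,:3]@[*s,1]; return T[:3,3]+d*(z-T[2,3])/d[2]
E
python3 - <<'E'
from vis import *
im={c:avg(c,5) for c in("top","side")}
for c in im: np.save(f"im_{c}.npy",im[c])
g={c:im[c].mean(2) for c in im}
ms={c:models.silhouettes(c,"key")[0] for c in im}
p0=[*ground("top",[445,223],.186)[:2],0]; 
a,b=ground("top",[429.5,209.5],.186),ground("top",[460,236],.186); p0=[*((a+b)/2)[:2],np.arctan2(*(a-b)[1::-1])]
print("p0",p0)
box={"top":[424,204,468,242],"side":[415,240,446,298]}
soft={}
for c in im:
    x0,y0,x1,y1=box[c]; cov=cover(c,p0,B,box[c]); G=g[c][y0:y1,x0:x1]
    dk=np.median(G[cov>.98]); print(c,"dark",dk,"around",np.median(G[cov<.01]), "mask area",ms[c]["mask"].sum(),"cov",cov.sum())
    soft[c]=(ms[c]["mask"][y0:y1,x0:x1].astype(float),box[c])
for n,s in(("both",soft),("top",{"top":soft["top"]}),("side",{"side":soft["side"]})):
    p,e=fitkey(s,p0); print(n,p.round(4),np.degrees(p[2]).round(2),e)
# ribs
for c,R in(("top",[(439.5,210.5),(435.5,235.8)]),("side",[(442.5,287),(411.3,299.8)])):
    q=[]
    for u in R:
        x,y=map(int,np.round(u)); w=g[c][y-4:y+5,x-4:x+5]; W=np.clip(np.percentile(w,60)-w-12,0,None)
        yy,xx=np.mgrid[y-4:y+5,x-4:x+5]; q.append(np.array([(W*xx).sum(),(W*yy).sum()])/W.sum())
    P=[ground(c,t,.118) for t in q]; d=P[0]-P[1]
    print(c,np.round(q,2).tolist(),np.round(P,4).tolist(),"yaw",np.degrees(np.arctan2(d[1],d[0])),"len",np.hypot(d[0],d[1]),"mid",(P[0]+P[1])/2)
v=[]
for c,(x0,y0,x1,y1) in(("top",(405,178,470,245)),("side",(405,240,455,310))):
    o=im[c][y0:y1,x0:x1].clip(0,255).astype(np.uint8); v.append(cv2.resize(o,(400,600 if c=="side" else 412),interpolation=cv2.INTER_NEAREST))
v[0]=cv2.copyMakeBorder(v[0],0,188,0,0,0); cv2.imwrite("pics/z.png",np.hstack(v))
print(readout.get_obs()["t"])
E
```

```text
p0 [np.float64(0.4404497686637088), np.float64(-0.3036197979527332), np.float64(0.8505525632152406)]
top dark 59.73333333333333 around 118.26666666666667 mask area 438 cov 355.8509803921569
side dark 75.33333333333333 around 129.93333333333334 mask area 706 cov 642.4627450980392
both [ 0.4404 -0.3052  0.8314] 47.64 234.09662437524028
top [ 0.4411 -0.3041  0.8834] 50.62 115.919015763168
side [ 0.436  -0.3094  0.8126] 46.56 67.52481353325643
top [[439.06, 211.41], [436.22, 236.28]] [[0.4695, -0.3109, 0.118], [0.4044, -0.3025, 0.118]] yaw -7.368842842584015 len 0.06568249875187235 mid [ 0.43693271 -0.30668147  0.118     ]
side [[440.52, 287.12], [410.66, 299.71]] [[0.4705, -0.3107, 0.118], [0.4077, -0.2998, 0.118]] yaw -9.808534172819288 len 0.06363498881658079 mid [ 0.43910126 -0.30525593  0.118     ]
1.1
```

View pics/z.png

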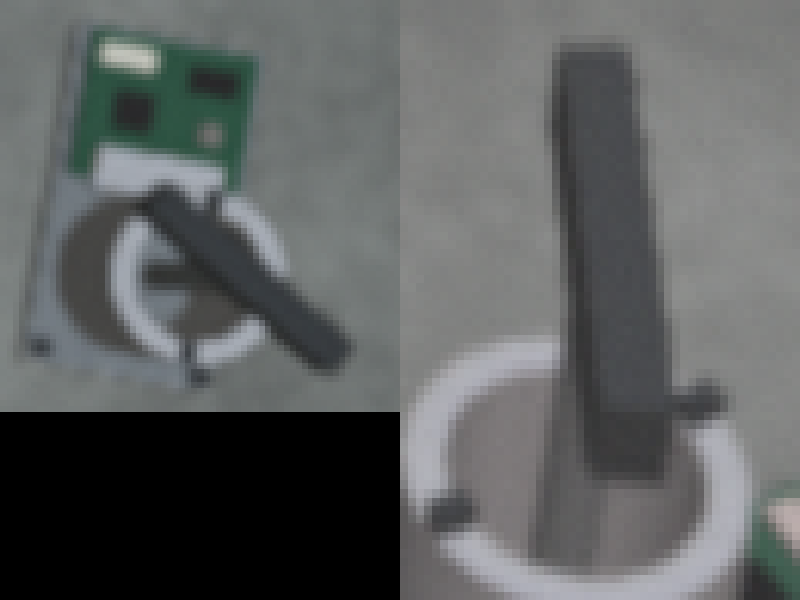

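The zoom shows both views clearly. The rim ribs are visible at top (439.5,211) and (436,236), and at side (442,287) and (411,300). The far side rib is partly hidden by the bar, so I'll refine the stand yaw from the board edges in rectified images.

```bash
cat > rect.py <<'E'
from vis import *
C=np.array([.438,-.306]); Y0=np.radians(-8.5); S=4000/2 # px/m
def rectify(c,img,z,x0=-.07,x1=.13,h=.07):
    xs=np.arange(x0,x1,1/S); ys=np.arange(h,-h,-1/S); X,Y=np.meshgrid(xs,ys)
    P=np.stack([X.ravel(),Y.ravel(),0*X.ravel()],1)@rot(Y0).T+[*C,z]
    u=proj(c,P).astype(np.float32).reshape(*X.shape,2)
    return xs,ys,cv2.remap(img.astype(np.float32),u[...,0],u[...,1],cv2.INTER_CUBIC)
E
python3 - <<'E'
from rect import *
out=[]
for c in("top","side"):
    im=np.load(f"im_{c}.npy"); 
    xs,ys,r=rectify(c,im,.0136); out.append(r)
    G=r[...,1]-(r[...,2]); G=cv2.GaussianBlur(G,(0,0),3)
    m=(G>18).astype(np.uint8); m=cv2.morphologyEx(m,cv2.MORPH_CLOSE,np.ones((15,15)))
    n,lab,st,_=cv2.connectedComponentsWithStats(m); i=1+st[1:,4].argmax(); m=lab==i; b=st[i]; print(c,"board x",xs[b[0]],xs[b[0]+b[2]-1],"y",ys[b[1]],ys[b[1]+b[3]-1])
    cols=np.arange(b[0]+int(.25*b[2]),b[0]+int(.9*b[2]))
    for nm,f in(("left",lambda q:q.min()),("right",lambda q:q.max())):
        yy=np.array([ys[f(np.nonzero(m[:,k])[0])] for k in cols]); p=np.polyfit(xs[cols],yy,1); print(nm,"yaw",-8.5+np.degrees(np.arctan(p[0])),"rms",np.std(yy-np.polyval(p,xs[cols])))
    rows=np.arange(b[1]+int(.15*b[3]),b[1]+int(.85*b[3]))
    xx=np.array([xs[np.nonzero(m[k])[0].max()] for k in rows]); p=np.polyfit(ys[rows],xx,1); print("far yaw",-8.5-np.degrees(np.arctan(p[0])),np.std(xx-np.polyval(p,ys[rows])))
    _,_,r2=rectify(c,im,.118); out.append(r2)
    # key
    g=im.mean(2)
box={"top":[426,206,466,241],"side":[415,240,440,296]}
def fit2(th,cams):
    soft={}
    for c in cams:
        g=np.load(f"im_{c}.npy").mean(2); x0,y0,x1,y1=box[c]
        G=g[y0:y1,x0:x1]; dk=np.percentile(G,5); soft[c]=(np.clip((th[c]-G)/ (2*(th[c]-dk-12))+.5,0,1),box[c])
    return fitkey(soft,[.4404,-.304,.85])
for th in({"top":84,"side":98},{"top":76,"side":90}):
  for cams in(["top","side"],["top"],["side"]):
    p,e=fit2(th,cams); print(th,cams,p.round(4),np.degrees(p[2]).round(2),round(e,1))
v=np.vstack([np.hstack(out[:2]),np.hstack(out[2:])]).clip(0,255).astype(np.uint8); cv2.imwrite("pics/rect.png",v)
print(v.shape)
E
```

```text
top board x 0.045000000000000095 0.11550000000000016 y 0.03849999999999998 -0.044500000000000095
left yaw -10.762996159255707 rms 0.00019733176157146225
right yaw -10.34937455444054 rms 0.00017733050974493608
far yaw -10.521132015849279 0.00019267613705036102
side board x 0.045500000000000096 0.11600000000000016 y 0.03249999999999997 -0.04050000000000009
left yaw 29.060546751095238 rms 0.011218974628471325
right yaw -10.652777143442902 rms 0.0001405801861529333
far yaw 9.740732522523974 0.004597054042494766
{'top': 84, 'side': 98} ['top', 'side'] [ 0.4399 -0.3058  0.8305] 47.58 149.5
{'top': 84, 'side': 98} ['top'] [ 0.4407 -0.304   0.8532] 48.89 110.2
{'top': 84, 'side': 98} ['side'] [ 0.439  -0.3068  0.8285] 47.47 33.2
{'top': 76, 'side': 90} ['top', 'side'] [ 0.4396 -0.3063  0.8276] 47.42 153.1
{'top': 76, 'side': 90} ['top'] [ 0.4409 -0.303   0.8613] 49.35 102.2
{'top': 76, 'side': 90} ['side'] [ 0.4377 -0.308   0.8227] 47.14 38.3
(560, 800, 3)
```

View pics/rect.png

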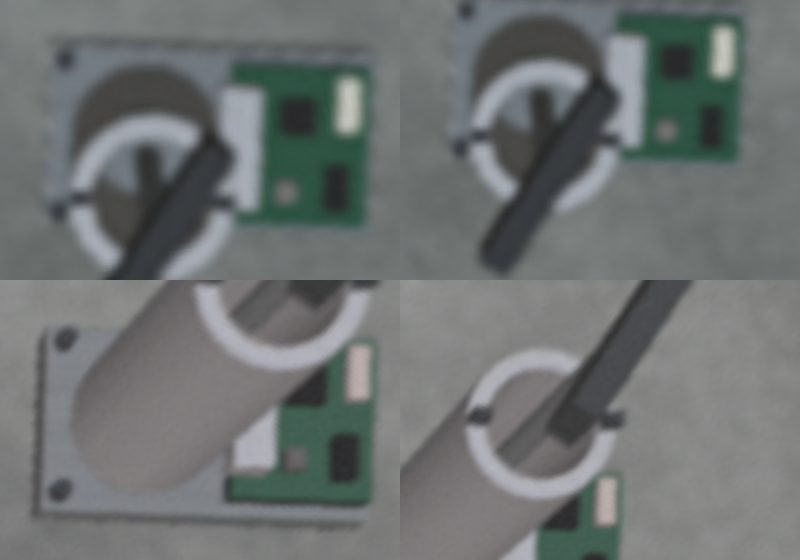

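```bash
python3 - <<'E'
from plant import robot, readout
import numpy as np
o=readout.get_obs(); p=np.array(o["ee_pos"])
K=np.array([.440,-.3058]); 
robot.move_straight([p[0],p[1],.31],feed=.2)
best=None
for y in(47.5,-132.5):
    q=robot.ik([*K,.30],[np.pi,0,np.radians(y)])
    print(y,None if q is None else np.round(q,3))
    if q is not None:
        # clockwise from above by 58deg: tool points down => q7 sign found from yaw test
        e=robot.ik([*K,.30],[np.pi,0,np.radians(y-58)])
        print("  end",None if e is None else np.round(e,3))
print(readout.get_obs()["t"])
E
```

```text
47.5 [-0.005  0.474  0.896  1.643 -0.39   1.214  0.234]
  end [-0.059  0.51   1.007  1.645 -0.452  1.24  -0.713]
-132.5 [ 1.254  0.574 -1.147  1.607  0.537  1.315  2.427]
  end [-0.037  0.494  0.96   1.644 -0.425  1.228  2.401]
1.7083
```

```bash
python3 - <<'E'
from plant import robot, readout, read_camera
import numpy as np,cv2
K=[.440,-.3058]
robot.move_pose([*K,.28],[np.pi,0,np.radians(47.5)])
o=readout.get_obs(); q=np.array(o["joint_positions"]); print(q.round(3),np.round(o["ee_pos"],4),np.degrees(o["orientation"]).round(2),o["t"])
robot.movej(q+[0,0,0,0,0,0,-.2]); o=readout.get_obs(); print(np.round(o["ee_pos"],4),np.degrees(o["orientation"]).round(2)); robot.movej(q)
robot.grip(.6)
robot.move_straight([*K,.160],feed=.1)
o=readout.get_obs(); print(np.round(o["joint_positions"],3),np.round(o["ee_pos"],4),np.round(o["wrist_force"],1),np.degrees(o["orientation"]).round(2),o["width"],o["t"])
a=[read_camera(c) for c in("top","side")]
v=np.hstack([cv2.resize(a[0][160:280,390:490],(400,480)),cv2.resize(a[1][200:320,375:475],(400,480))]); cv2.imwrite("pics/pre.png",v)
E
```

```text
[ 1.000e-03  4.920e-01  8.840e-01  1.678e+00 -4.080e-01  1.169e+00
  2.510e-01] [ 0.4407 -0.305   0.2798] [-1.7998e+02 -2.0000e-02  4.7620e+01] 4.8583
[ 0.4411 -0.3046  0.2798] [-1.7997e+02 -2.0000e-02  3.6410e+01]
[ 0.076  0.617  0.783  1.844 -0.545  0.908  0.375] [ 0.4403 -0.3062  0.1606] [ 0.3  0.5 -0.3] [ 1.7994e+02 -3.0000e-02  4.7620e+01] 0.6061970444674752 7.6083
```

View pics/pre.png

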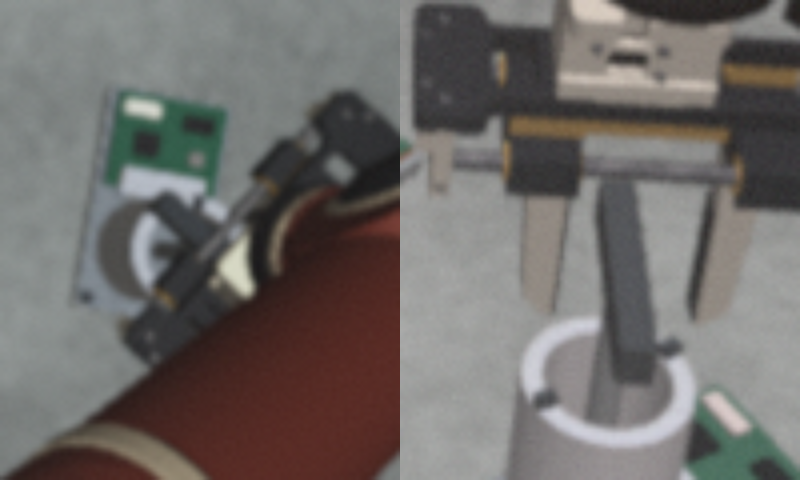

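The side view shows the open fingers straddling the bar, roughly centred around (430,265). Next I grip, then turn with the wrist joint only.

```bash
python3 - <<'E'
from plant import robot, readout
import numpy as np
def st(n):
    o=readout.get_obs(); print(n,np.round(o["ee_pos"],4),np.degrees(o["orientation"]).round(2),"F",np.round(o["wrist_force"],1),"M",np.round(o["ft_torque"],2),"g",round(o["grip_force"],1),"w",round(o["width"]*93,1),round(o["t"],2)); return o
robot.grip(0.0,grasp_force=30); o=st("grip")
q=np.array(o["joint_positions"])
dq=lambda y:np.radians(y+10.8)
if 10<o["width"]*93<22:
    y=np.degrees(o["orientation"][2]); d=np.radians(y+10.7)
    for f in(.1,.4,.7,1.0):
        robot.movej(q+np.array([0,0,0,0,0,0,-d*f])); o=st(f)
    robot.wait(.3); o=st("end")
E
```

```text
grip [ 0.4401 -0.3059  0.16  ] [ 1.800e+02 -1.000e-02  4.762e+01] F [ 0.7 -0.7  0. ] M [-0.16  0.04 -0.01] g 30.0 w 15.8 8.42
0.1 [ 0.4402 -0.3059  0.16  ] [ 1.7999e+02 -2.0000e-02  4.1910e+01] F [ 0.5 -0.3 -0. ] M [-0.08  0.05 -0.03] g 30.0 w 15.2 8.67
0.4 [ 0.4401 -0.3058  0.16  ] [-1.7999e+02 -2.0000e-02  2.4510e+01] F [0.3 0.1 0.2] M [ 0.01  0.11 -0.05] g 30.0 w 15.7 9.06
0.7 [ 0.4401 -0.3057  0.16  ] [-1.7997e+02 -2.0000e-02  7.0500e+00] F [-0.8  1.3 -1.1] M [ 0.15  0.08 -0.07] g 30.0 w 15.3 9.45
1.0 [ 0.4402 -0.3057  0.16  ] [-1.7996e+02 -1.0000e-02 -1.0430e+01] F [-0.2  0.8  0.9] M [ 0.22  0.05 -0.01] g 30.0 w 15.8 9.84
end [ 0.4402 -0.3057  0.16  ] [-1.7997e+02 -1.0000e-02 -1.0620e+01] F [0.9 0.6 0.9] M [0.32 0.08 0.05] g 30.0 w 15.5 10.14
```

```bash
python3 - <<'E'
from rect import *
o=readout.get_obs(); p=o["ee_pos"]
robot.grip(.6); robot.move_straight([p[0],p[1],.30],feed=.12)
robot.move_pose([.44,.02,.36],o["orientation"])
im={c:avg(c,4) for c in("top","side")}
box={"top":[415,196,460,248],"side":[398,262,452,296]}
soft={}
for c,t in(("top",84),("side",98)):
    x0,y0,x1,y1=box[c]; g=im[c].mean(2)[y0:y1,x0:x1]; dk=np.percentile(g,5); soft[c]=(np.clip((t-g)/(2*(t-dk-12))+.5,0,1),box[c])
for s in(soft,{"top":soft["top"]},{"side":soft["side"]}):
    r,e=fitkey(s,[.44,-.3058,-.18]); print(list(s),r.round(4),np.degrees(r[2]).round(2),round(e,1))
a=[im[c].clip(0,255).astype(np.uint8) for c in("top","side")]
cv2.imwrite("pics/post.png",np.hstack([cv2.resize(a[0][160:280,390:490],(400,480)),cv2.resize(a[1][230:350,380:480],(400,480))]))
print(readout.get_obs()["t"])
E
```

```text
['top', 'side'] [ 0.4429 -0.304  -0.1615] -9.25 408.8
['top'] [ 0.4416 -0.3027 -0.1717] -9.84 289.6
['side'] [ 0.4427 -0.3049 -0.1543] -8.84 105.3
13.925
```

View pics/post.png

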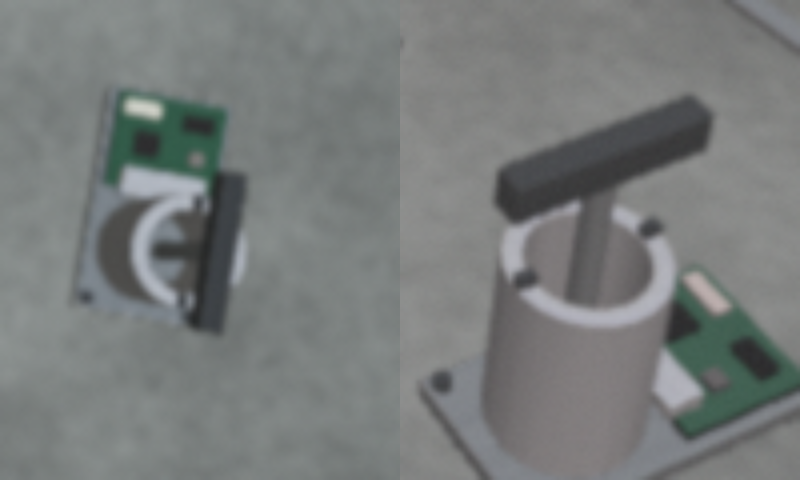

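The bar now lies parallel to the ribs and the board: top view from (447,204) to (441,242), side view from (405,278) to (457,255). My side fit box cut off the bar's end, so I'll refit with a proper box before handing in.

```bash
python3 - <<'E'
from rect import *
im={c:avg(c,4) for c in("top","side")}
box={"side":[400,248,464,286],"top":[438,198,456,248]}
soft={}
for c,t in(("top",84),("side",96)):
    x0,y0,x1,y1=box[c]; g=im[c].mean(2)[y0:y1,x0:x1]; dk=np.percentile(g,5); soft[c]=(np.clip((t-g)/(2*(t-dk-12))+.5,0,1),box[c])
for s in(soft,{"top":soft["top"]},{"side":soft["side"]}):
    r,e=fitkey(s,[.44,-.3058,-.18]); print(list(s),r.round(4),np.degrees(r[2]).round(2),round(e,1))
E
```

```text
['top', 'side'] [ 0.4412 -0.3048 -0.1566] -8.97 151.5
['top'] [ 0.4412 -0.3024 -0.1918] -10.99 36.7
['side'] [ 0.4404 -0.3058 -0.1457] -8.35 84.3
```

```bash
python3 - <<'E'
from plant import robot
print(robot.hand_in())
E
```

```text
the job is handed in; nothing more can be done
None
```

I turned the round clamp's key about 58° clockwise until its handle lay along the ribs and the board, let it go standing in the bore, and handed in at about 14 s; final images put it within roughly 2° of the board (−11.0° top, −8.4° side, board −10.5°), but I couldn't see the nut to check that it followed.

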